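# Prop open the lid of the reagent chest

### The job

Lift the lid of the white reagent chest well up until it stays by itself, swing the prop rod at its side up under the orange socket on the lid, then bring the lid down gently onto it and press until the rod's ball foot has snapped into the hole and is firmly home against the hole's floor, without jamming it hard. Let go with the lid standing propped on the rod, and leave the bottles and the beaker where they stand.

Things in the scene. Friction and masses are not known exactly. Their poses are not given: they have to be found in the camera images.
- chest: White open-topped steel chest fixed to the bench, 190 (x) x 240 (y) x 95 mm high, blue front. Origin: centre of its underside on the bench. Its x axis points from the front (the handle side) to the hinge side, y to the left, z up. Jars stand inside.
- lid (a joint): Angle of the lid in rad: 0 shut, growing as the front edge rises, stop at 1.31. White panel with a blue field, 195 x 250 x 10 mm, 0.5 kg. The hinge rubs: the lid stays where it is left above 1.1 rad, but sinks shut from lower angles unless propped. With the rod seated it stands at about 0.73 rad (0.69 to 0.77 depending on the rod's true length).
- lid_hinge (a point): On the lid's hinge axis, at the middle of its width: in the chest's frame 95 mm behind its origin (+x), 100 mm up. The axis runs along the chest's y. Axes turn with the lid: x from handle to hinge, z out of the lid's upper face.
- lid_handle (a point): Middle of the lid's handle: a round steel bar 12 mm thick and 110 mm long, along the chest's y, standing 45 mm out of the lid's front edge, 235 mm from the hinge axis in the lid's middle plane. It is gripped across, one finger on each side of the bar, and turns in the grip as the lid swings.
- hole (a point): Centre of the rod's ball foot once fully home in the holding hole, in the orange socket on a bracket beyond the lid's right (-y) edge: 130 mm from the hinge axis, 172 mm right of the lid's middle, 10 mm under its middle plane. The hole opens along the lid's -z, is 14 mm wide, and its floor lies 6 mm above this point. Two sprung rubber nubs 7 mm below this point grip the passing ball.
- mouth (a point): Middle of the hole's flared mouth (28 mm across), 18 mm below the hole point. Pushing the ball past the nubs takes 5 to 9 N at the lid's handle along its arc (over the force that holds the free lid still); it then snaps in and the lid stops dead on the hole's floor. Firmly home means 9 to 14 N so measured, held for half a second; under 8 N is too little, over 17 N (30 N at the foot) is jamming.
- rod (a joint): Angle of the prop rod in rad above level, swinging in the chest's x-z plane: 0 when it points level to the chest's +x, growing as its tip rises; range -0.6 to 1.4. It hangs low at the start, below 0. Its pivot rubs so that it stays where it is left and gives way at the tip to about 1.5 N. In the hole it stands at about 0.84 rad, square to the lid; as the ball enters, at about 0.855.
- rod_pivot (a point): On the rod's pivot axis (along the chest's y) at the rod: in the chest's frame 93.5 mm in front of the origin (-x), 172 mm right (-y), 85 mm up, on a stub 52 mm out from the chest's right wall. Its x axis runs along the rod.
- rod_sleeve (a point): Middle of the rod's yellow grip sleeve, 14 mm thick and 34 mm long, 58 mm from the pivot. It can be pinched from above (best leaning back to the front, clear of the lid) across the chest's y and turns in the grip as the rod swings. The rod itself is steel, 10 mm thick.
- rod_tip (a point): Nominal centre of the black 12 mm ball foot at the rod's end, 127.3 mm from the pivot. The foot is screwed in by an amount that is not measured: its true centre lies up to 4 mm nearer to or farther from the pivot than this point, and it does not move while working.
- wash_bottle: White bottle with a red cap, 60 mm across, 150 mm high, standing left of the chest. Origin: centre of its underside. Leave it.
- amber_jar: Amber jar with a blue cap, 64 mm across, 100 mm high, standing to the right behind the rod. Origin: centre of its underside. Leave it.
- beaker: Open glass beaker, 60 mm across, 70 mm high, standing to the right in front of the rod. Origin: centre of its underside. Leave it.

How it is judged (in metres and radians):
On the way, in this order (a step that is already met when the one before it is completed fails the run):
1. the lid is lifted well up, above 1.0 rad (value of joint lid above 1 rad), for 0.2 s.
2. the rod is swung up, above 0.65 rad, with the lid still above 0.95 rad (value of joint rod above 0.65 rad and value of joint lid above 0.95 rad), for 0.2 s.
3. the lid is pressed firmly down on the rod: at least 12 N between lid and foot for 0.3 s, ball in the hole (contact force between lid and rod above 12 N and distance between hole and rod_tip below 0.0065 m), for 0.3 s.
At the end, for the whole second after the job is handed in: The ball foot sits home in the hole (the hole point within 5.5 mm along and 3 mm across the rod of the nominal tip, the foot's unknown length included), the lid bears on the rod with at least 0.5 N and stands still, and the robot has let go (x of hole in the frame of rod_tip between -0.0055 and 0.0055 m and z of hole in the frame of rod_tip between -0.003 and 0.003 m and contact force between lid and rod above 0.5 N and velocity of joint lid between -0.05 and 0.05 rad/s); the robot touches nothing.
It fails at once if the foot is jammed: more than 30 N between lid and rod (contact force between lid and rod above 30 N).
It fails at once if the lid is let fall: it swings down faster than 1.2 rad/s (velocity of joint lid below -1.2 rad/s).
It fails at once if the wash bottle is moved more than 15 mm (distance of wash_bottle from where it was at the start of the episode above 0.015 m).
It fails at once if the amber jar is moved more than 15 mm (distance of amber_jar from where it was at the start of the episode above 0.015 m).
It fails at once if the beaker is moved more than 15 mm (distance of beaker from where it was at the start of the episode above 0.015 m).
It also fails if it takes over 72 s, if anything falls off the work surface, if the arm or the gripper's body presses on something with over 40 N, if the wrist force passes 120 N, or if a joint passes its speed limit or range.

### The arm

A 6-joint arm with a two-finger parallel gripper is mounted at the origin on the work surface. World frame = base frame: x ahead of the robot, y to its left, z up, the work surface at z = 0. Lengths are in mm, angles in rad, forces in N, time in s.
With the tool pointing down it reaches from about 325 to 775 mm from the base axis. Payload 5.5 kg.
Tool frame: the origin (TCP) lies on the centre line of the jaws, within the pads' length; the fingertips stand ahead of it and the grasp point (between the pads) lies 6 mm ahead of it (r.finger_overhang is the z of the fingertips in the tool frame, in mm); z points along the fingers, y is the line along which they close (so a half turn about z gives the same grasp; the last joint's range is limited). The gripper opens to 85 mm and grips with 20 to 120 N. Pads are 22 mm wide; open, the fingers measure 114 mm over their backs; the gripper's body (76 mm by 85 mm) begins 54 mm behind the grasp point. The pads swing forward as they close: fully open they stand 13 mm farther back than shut.
Start: joints at [-1.256, 0.091, 1.231, -0, 1.82, -0.057], TCP at [217.976, -559.02, 256.275] pointing down, gripper open.
Joint ranges: [-2.87, 2.87], [-0.86, 2.18], [0.17, 2.46], [-1.51, 4.65], [0.06, 2.69], [-2.65, 2.65]. Speed limits (rad/s): [2.57, 2.57, 3.01, 3.14, 3.14, 3.14].

### API

Orientations are given as a unit quaternion [w, x, y, z].
In Python, from rig import r gives the robot as it stands.
- The arm moves only by the tool jog_arm, never from a script. Its argument "increments" is text: rows parted by semicolons, each of 4 numbers parted by spaces: the shift along the tool's x, y, z in mm, then the turn about the tool's z in rad. In form: x y z twist; .... A call has 1 to 10 rows; each row is the pose to reach, as a shift and turn from the pose commanded when the call began, along the tool's axes at that moment; what a row does not reach only later rows make up. A row lasts 1/8 s, in which the tool goes at most 62.5 mm and 10.7 degrees, less where a joint would pass 70% of its speed; a pose out of reach is approached as far as the arm can. A call with a gripper value outside its range is refused whole. "grip" is the gripper command: -1 is shut, 1 is fully open, values between are in proportion, set as the call begins (left out, the last holds). The fingers move at their own pace and stop on an object; "grip_force" is the grip in N (left out, the last holds). Time passes only in rows, so rows that repeat a pose let the fingers close. It gives the time, the measured TCP pose, the force, the opening and the grip force at its end, in the units of the state.
- r.read_state(): the state, without advancing time (a new reading comes with each control period).
- r.camera(name): name is "scene" or "top" or "wrist"; returns a dict with "pixels" (384x512x3 uint8, red, green, blue), "range_z" (384x512 float32, mm along the optical axis (not along the pixel's ray), 0 where there is no reading), "mtx" (3x3 intrinsics, pixels), "R" (3x3) and "t" (3): a world point X has camera coordinates R X + t. Camera axes: x right, y down, z forward; pixel columns grow to the right and rows downward; lengths in mm; the calibration is good to about 2 mm. A picture is of the moment at which its call begins.
- r.finish_job(): hands the job in; it is judged then, once.
Trained networks look in a picture, given as the dict that the camera call returned (one of the last four; its "shot" number tells which), for a name from the list of things; names that differ only in an ending like _2 or _b are one class to them, and where a whole thing is asked for, a point or a joint stands for the part that bears it (a point fixed in the world has none). Each returns a list of dicts, best first, with "score" (0 to 1); they miss things now and then, are a little off and sometimes report something else, mostly with a low value. They report only what shows in the picture. A call takes as long as a camera call.
- r.trace(picture, thing): "pixels" (384x512 bool, what is visible of it) and "position" ([row, column] in pixels, amid what is visible of it).
The state is a dict: "time": time; "qpos": joint angles; "joint_vel": joint speeds; "joint_torque": joint torques, N m; "ee_pos": TCP position; "tcp_rot": TCP orientation; "force": force on the tool from outside, world axes, zero at the start; "torque": the same for the moment, N m; "opening": finger opening in mm; "grip_force": force on a finger pad.
Only numpy, scipy, OpenCV 4.12 (cv2) and the standard library are available. Lean on these libraries where they do the work, as an engineer would, in place of code of your own. Each camera call takes 0.05 s, during which the arm holds its last target. There are 200 camera calls.

## Working session

There is one attempt and no reset: what is moved stays moved. The work goes in short steps, Python scripts to look and compute and a tool call to move; the robot and the scene stay as the last step left them, time stands still between calls to the robot, and variables do not carry over. Pictures are saved under pics/ and viewed, at most 10 in all, crops included, and the job is handed in when it is done.

Besides the shell and the picture viewer there is one more tool, called after "Request:" as name(argument=value, ...) on one line, values as JSON. jog_arm: Moves the arm, as the interface text tells. Its arguments: {"type":"object","properties":{"increments":{"type":"string"},"grip":{"type":"number"},"grip_force":{"type":"number"}},"required":["increments"]}

```bash
ls; mkdir -p pics; python3 - <<'E'
from rig import r
import cv2,numpy as np
s=r.read_state();print({k:np.round(v,3) for k,v in s.items()}, r.finger_overhang)
ims=[]
for n in ["scene","top"]:
    c=r.camera(n); ims.append(c["pixels"])
    print(n,c["mtx"].round(1).tolist(),c["R"].round(3).tolist(),c["t"].round(1).tolist())
    for th in ["chest","lid","lid_handle","rod_sleeve","rod_tip","rod","hole","amber_jar","beaker","wash_bottle"]:
        for d in r.trace(c,th)[:1]:
            m=d["pixels"];z=c["range_z"][m];z=z[z>0]
            v,u=np.nonzero(m&(c["range_z"]>0));zz=c["range_z"][v,u]
            P=((np.linalg.inv(c["mtx"])@np.array([u,v,np.ones_like(u)]))*zz).T
            W=(P-c["t"])@c["R"]
            print(th,round(d["score"],2),np.round(d["position"]),m.sum(),np.median(W,0).round(1),np.percentile(W,3,axis=0).round(),np.percentile(W,97,axis=0).round())
im=np.vstack(ims);cv2.imwrite("pics/a.png",cv2.resize(im[:,:,::-1],None,fx=.78,fy=.78))
E
```

```text
pics
{'time': np.float64(0.0), 'qpos': array([-1.256,  0.092,  1.232, -0.   ,  1.82 , -0.057]), 'joint_vel': array([ 0.001, -0.   , -0.002,  0.001, -0.002, -0.002]), 'joint_torque': array([ 1.0000e-03, -4.5873e+01, -4.1803e+01,  0.0000e+00,  1.2000e-02,
       -0.0000e+00]), 'ee_pos': array([ 217.896, -558.781,  255.152]), 'tcp_rot': array([-0.001,  0.983,  0.185, -0.   ]), 'force': array([-0.408, -0.597,  0.548]), 'torque': array([ 0.033, -0.014,  0.016]), 'grip_force': np.float64(0.0), 'opening': np.float64(85.335)} 25.0
scene [[426.5, 0.0, 254.5], [0.0, 426.5, 193.8], [0.0, 0.0, 1.0]] [[-0.179, 0.984, -0.007], [0.72, 0.127, -0.683], [-0.671, -0.127, -0.731]] [104.6, -388.4, 1438.3]
chest 0.67 [189. 245.] 10806 [628.  -14.6 104.3] [ 479. -183.   10.] [703. 113. 108.]
lid 0.67 [177. 248.] 7250 [594.1 -20.9 105.3] [ 465. -180.  101.] [684. 107. 108.]
lid_handle 0.65 [177. 241.] 7489 [593.5 -22.  105.2] [ 454. -182.   96.] [686. 107. 108.]
rod_sleeve 0.51 [188. 175.] 140 [ 612.2 -181.9   59.9] [ 535. -205.   44.] [ 653. -172.   94.]
rod_tip 0.44 [192. 176.] 162 [ 613.6 -181.1   58.3] 
[... 654 characters left out ...]
3 [189. 279.] 9174 [580.1 -25.5 105.2] [ 462. -189.   78.] [687. 103. 109.]
lid 0.46 [202. 397.] 560 [ 564.4 -348.9   38.1] [ 537. -372.   -0.] [ 601. -310.   72.]
lid_handle 0.97 [190. 282.] 8199 [580.6 -22.6 105.4] [ 466. -172.  102.] [678. 101. 109.]
rod_tip 0.53 [206. 350.] 86 [ 546.4 -200.2   84.8] [ 528. -211.    1.] [ 571. -192.   95.]
hole 0.97 [188. 280.] 8446 [580.3 -23.5 105.4] [ 462. -174.  102.] [680. 101. 109.]
amber_jar 0.75 [142. 378.] 691 [ 707.9 -272.    97. ] [ 685. -305.   13.] [ 737. -251.  102.]
beaker 0.81 [198. 399.] 526 [ 563.1 -348.2   41.8] [ 536. -363.    3.] [ 587. -310.   72.]
wash_bottle 0.91 [192. 183.] 562 [578.1 214.7 101.7] [556. 197.   8.] [608. 244. 150.]
```

View pics/a.png

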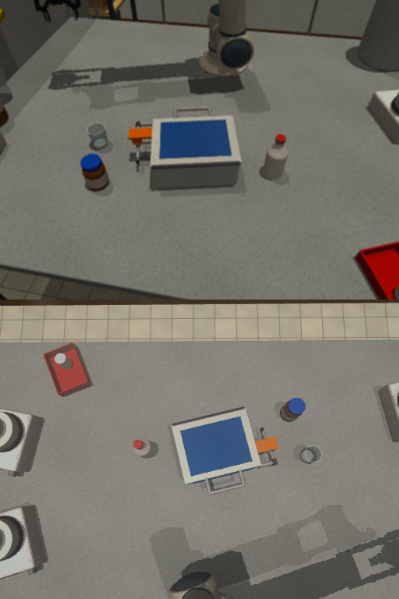

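The pictures show the chest turned slightly, with the handle toward the robot and the orange bracket and rod on the right (-y) side. Next I fit the pose.

```bash
cat > h.py <<'E'
import numpy as np,cv2
def world(c,m):
    v,u=np.nonzero(m&(c["range_z"]>0));z=c["range_z"][v,u]
    return (((np.linalg.inv(c["mtx"])@np.array([u,v,np.ones_like(u)]))*z).T-c["t"])@c["R"], c["pixels"][v,u].astype(int)
def project(c,X):
    p=(np.atleast_2d(X)@c["R"].T+c["t"])@c["mtx"].T; return p[:,:2]/p[:,2:]
E
python3 - <<'E'
from rig import r
from h import *
out=[]
for n in ["scene","top"]:
    c=r.camera(n)
    W,C=world(c,np.ones((384,512),bool))
    box=(W[:,2]>98)&(W[:,2]<112)&(W[:,0]>440)&(W[:,0]<720)&(abs(W[:,1]+15)<230)
    orange=(C[:,0]>150)&(C[:,1]<150)&(C[:,2]<90)
    blue=box&(C[:,2]>C[:,0]*1.6)
    for nm,s in (("lid",box&~orange),("blue",blue),("orange",box&orange)):
        P=W[s][:,:2].astype(np.float32)
        if nm=="lid":  # drop handle bar/bracket strays: opening on raster
            g=np.zeros((400,500),np.uint8);ij=(P-[400,-250]).round().astype(int)
            ok=(ij>=0).all(1)&(ij[:,0]<400)&(ij[:,1]<500);g[ij[ok,0],ij[ok,1]]=1
            g=cv2.morphologyEx(g,cv2.MORPH_CLOSE,np.ones((7,7)));g=cv2.morphologyEx(g,cv2.MORPH_OPEN,np.ones((21,21)))
            P=(np.argwhere(g)+[400,-250]).astype(np.float32)
        print(n,nm,len(P),P.mean(0),cv2.minAreaRect(P), np.median(W[s][:,2]))
    im=c["pixels"][:,:,::-1]
    u,v=project(c,[560,-120,90])[0].astype(int)
    out.append(cv2.resize(im[max(v-60,0):v+60,u-80:u+80],(640,480))[:, :])
    y=r.trace(c,"rod_sleeve")
cv2.imwrite("pics/b.png",cv2.resize(np.hstack(out),(800,300)))
E
```

```text
scene lid 49069 [592.9099   -10.467954] ((592.6357421875, -10.6240234375), (203.44102478027344, 250.2392578125), 13.36021900177002) 105.3113142142657
scene blue 3927 [591.65924  -11.258142] ((587.0634155273438, -11.941604614257812), (150.73487854003906, 196.9004669189453), 13.524336814880371) 106.01195813530232
scene orange 355 [ 590.0129  -175.04599] ((589.1128540039062, -175.15872192382812), (42.27018737792969, 69.09550476074219), 12.795331954956055) 103.3528019323356
top lid 48864 [589.3104   -14.113519] ((587.9199829101562, -14.73712158203125), (203.46826171875, 251.0311737060547), 13.458683967590332) 105.46409060118214
top blue 4684 [584.27783  -14.583084] ((585.4342041015625, -14.955253601074219), (149.09219360351562, 199.01632690429688), 13.669283866882324) 106.0941328155651
top orange 434 [ 588.4892  -178.32465] ((588.3760375976562, -177.98513793945312), (40.16838455200195, 69.41529846191406), 13.160392761230469) 103.59525190551838
```

View pics/b.png

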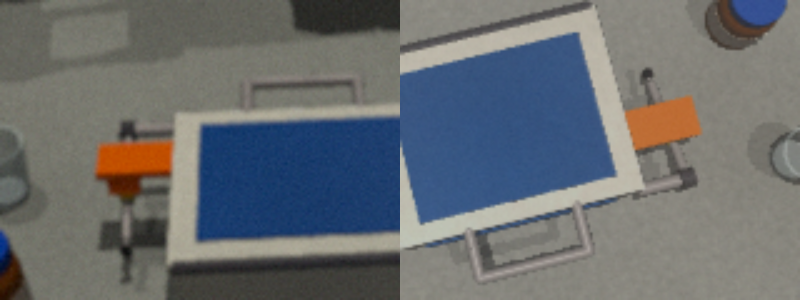

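Chest yaw is about 0.234, with its origin near (586,-14). I'll move above the handle, turned so that tool y lies along chest x.

Request:
jog_arm(increments="40 -39 0 -0.143; 80 -78 0 -0.287; 121 -118 0 -0.43; 161 -157 0 -0.573; 202 -197 0 -0.716; 242 -236 0 -0.86; 283 -275 0 -1.0; 323 -315 0 -1.146; 363 -354 0 -1.29; 403 -393 0 -1.433", grip=-0.1)

```text
time: 2.55
ee_pos: [451.1, -44.7, 256.6]
tcp_rot: [0.001, 0.618, 0.786, 0.0]
force: [2.0, -1.1, 0.3]
opening: 38.5
grip_force: 0.0
```

```bash
cat >> h.py <<'E'
from scipy.spatial.transform import Rotation as Ro
YAW=0.234; O=np.array([586,-13.6,0.])
def C2W(p): return O+Ro.from_euler('z',YAW).apply(p)
def tool(s):
    w,x,y,z=s["tcp_rot"]; return Ro.from_quat([x,y,z,w])
E
python3 - <<'E'
from rig import r
from h import *
s=r.read_state();print(s["ee_pos"].round(1),s["qpos"].round(3),s["opening"],s["force"].round(1),tool(s).as_matrix().round(3).tolist())
c=r.camera("wrist");im=c["pixels"][:,:,::-1].copy()
pts={"handle":[-140,0,100],"h1":[-140,55,100],"h2":[-140,-55,100],"lf1":[-95,125,105],"lf2":[-95,-125,105]}
for k,p in pts.items():
    u=project(c,C2W(p))[0];print(k,u.round(1));cv2.drawMarker(im,tuple(int(a) for a in u),(0,255,0),0,12,1)
cv2.imwrite("pics/c.png",im)
c=r.camera("wrist");W,_=world(c,np.ones((384,512),bool))
L=(W-O)@Ro.from_euler('z',YAW).as_matrix()
b=(L[:,2]>85)&(L[:,2]<115)&(L[:,0]<-110)&(L[:,0]>-165)&(abs(L[:,1])<75)
print(b.sum(),L[b].mean(0),np.percentile(L[b],[2,50,98],axis=0).round(1))
bar=b&(L[:,0]<-130)&(abs(L[:,1])<45);print(bar.sum(),np.median(L[bar],0), "slope",np.polyfit(L[bar,1],L[bar,0],1) if bar.sum()>9 else 0)
E
```

```text
[451.1 -44.7 256.6] [-0.174 -0.305  1.599 -0.     1.847 -0.412] 38.51438512291527 [ 2.  -1.1  0.3] [[-0.236, 0.972, 0.001], [0.972, 0.236, -0.0], [-0.001, 0.001, -1.0]]
handle [250.8 180.9]
h1 [251.  113.6]
h2 [250.5 241.2]
lf1 [314.2  14.3]
lf2 [298.9 313. ]
2889 [-135.24177966    4.53282466  104.5598177 ] [[-146.6  -58.4  100.5]
 [-138.3    8.5  104.9]
 [-111.6   59.4  106.9]]
1506 [-140.97276323    3.33711462  104.92644281] slope [-4.51834942e-03 -1.40939130e+02]
```

View pics/c.png

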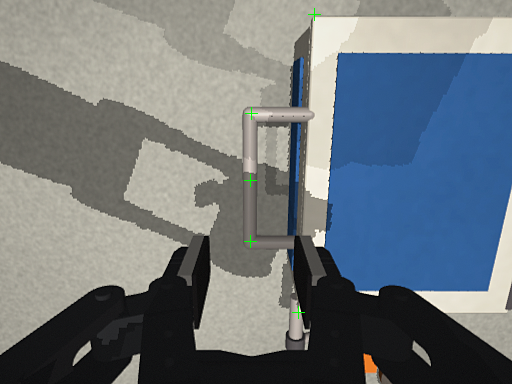

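The markers fit the bar and the chest origin shifts by only about 1 mm. I'll descend and grip.

Request:
jog_arm(increments="-1 -2.6 30; -1 -2.6 70; -1 -2.6 110; -1 -2.6 140; -1 -2.6 150.5; -1 -2.6 150.5")

```text
$.increments[0]: bad value
```

Request:
jog_arm(increments="0 0 0; 0 0 0; 0 0 0; 0 0 0; 0 0 0", grip=-1, grip_force=40)

```text
$.increments[0]: bad value
```

```bash
python3 - <<'E'
import numpy as np
H=235
a0=0
for b in (np.linspace(.055,.55,10),np.linspace(.55,1.18,13)):
    print("; ".join(f"0 {H*(1-np.cos(t)):.1f} {-H*np.sin(t):.1f}" for t in b))
E
```

```text
0 0.4 -12.9; 0 1.4 -25.8; 0 3.2 -38.6; 0 5.7 -51.3; 0 8.8 -63.8; 0 12.7 -76.2; 0 17.2 -88.3; 0 22.4 -100.1; 0 28.2 -111.6; 0 34.7 -122.8
0 34.7 -122.8; 0 41.4 -133.2; 0 48.6 -143.2; 0 56.4 -152.7; 0 64.7 -161.9; 0 73.4 -170.6; 0 82.6 -178.9; 0 92.2 -186.6; 0 102.2 -193.8; 0 112.5 -200.6; 0 123.2 -206.7; 0 134.2 -212.3; 0 145.5 -217.3
```

Each row needs four numbers.

Request:
jog_arm(increments="-1 -2.6 30 0; -1 -2.6 70 0; -1 -2.6 110 0; -1 -2.6 140 0; -1 -2.6 150.5 0; -1 -2.6 150.5 0")

```text
time: 3.4
ee_pos: [448.2, -48.4, 105.9]
tcp_rot: [-0.0, 0.62, 0.785, -0.0]
force: [-0.2, -0.3, 0.3]
opening: 38.7
grip_force: 0.0
```

Request:
jog_arm(increments="0 0 0 0; 0 0 0 0; 0 0 0 0; 0 0 0 0; 0 0 0 0", grip=-1, grip_force=40)

```text
time: 4.03
ee_pos: [450.3, -48.1, 107.8]
tcp_rot: [0.002, 0.62, 0.785, 0.002]
force: [5.1, 0.7, 0.1]
opening: 10.6
grip_force: 39.0
```

Request:
jog_arm(increments="0 1.4 -13 0; 0 2.4 -26 0; 0 4.2 -38.6 0; 0 6.7 -51.3 0; 0 9.8 -63.8 0; 0 13.7 -76 0; 0 18.2 -88.3 0; 0 23.4 -100 0; 0 29.2 -111.6 0; 0 35.7 -122.8 0")

```text
time: 5.28
ee_pos: [481.9, -40.3, 229.6]
tcp_rot: [-0.001, 0.62, 0.784, -0.002]
force: [-6.2, -5.3, -0.6]
opening: 10.2
grip_force: 38.9
```

Request:
jog_arm(increments="0 6.7 -10.4 0; 0 13.9 -20.4 0; 0 21.7 -29.9 0; 0 30 -39.1 0; 0 38.7 -47.8 0; 0 47.9 -56.1 0; 0 57.5 -63.8 0; 0 67.5 -71 0; 0 77.8 -77.8 0; 0 88.5 -83.9 0")

```text
time: 6.52
ee_pos: [567.6, -19.7, 318.0]
tcp_rot: [0.001, 0.62, 0.784, -0.0]
force: [-10.4, -5.6, 12.5]
opening: 10.3
grip_force: 40.4
```

Request:
jog_arm(increments="0 11 -5.6 0; 0 22.3 -10.6 0; 0 29 -13.1 0; 0 29 -13.1 0; 0 29 -13.1 0")

```text
time: 7.15
ee_pos: [597.0, -12.7, 331.1]
tcp_rot: [0.003, 0.62, 0.785, 0.002]
force: [-3.5, -3.6, 11.6]
opening: 10.4
grip_force: 41.4
```

```bash
python3 - <<'E'
from rig import r
from h import *
s=r.read_state()
L=Ro.from_euler('z',-YAW).apply(s["ee_pos"]+[0,0,-6]-O);print(L.round(1),np.arctan2(L[2]-100,95-L[0]),np.hypot(L[2]-100,95-L[0]),s["force"].round(1),s["opening"],s["qpos"].round(2))
E
```

```text
[ 11.   -1.7 325.1] 1.213450134549902 240.27391627713635 [-3.5 -3.6 11.6] 10.37092478027002 [-0.08  0.11  1.08 -0.    1.95 -0.31]
```

Request:
jog_arm(increments="0 0 0 0; 0 0 0 0; 0 0 0 0; 0 0 -15 0; 0 0 -40 0; 0 0 -70 0; 0 -20 -75 0; 0 -60 -75 0; 0 -100 -75 0", grip=-0.15)

```text
time: 8.28
ee_pos: [499.1, -35.8, 401.6]
tcp_rot: [0.0, 0.62, 0.785, 0.0]
force: [-0.8, -0.8, 0.5]
opening: 36.2
grip_force: 0.0
```

```bash
python3 - <<'E'
from rig import r
from h import *
s=r.read_state();print(s["ee_pos"].round(1),s["qpos"].round(3),s["opening"],s["force"].round(1))
out=[]
for n in ["scene","top"]:
    c=r.camera(n);im=c["pixels"][:,:,::-1]
    W,C=world(c,np.ones((384,512),bool));L=(W-O)@Ro.from_euler('z',YAW).as_matrix()
    C=C.astype(int)
    blue=(C[:,2]>C[:,0]*1.6)&(C[:,2]>60)&(abs(L[:,1])<95)&(L[:,2]>115)&(L[:,0]>-60)&(L[:,0]<110)
    if blue.sum()>50:
        print(n,"lid",blue.sum(),np.median(np.arctan2(L[blue,2]-100,95-L[blue,0])), np.polyfit(L[blue,2],L[blue,0],1))
    yel=(C[:,0]>110)&(C[:,1]>90)&(C[:,2]<.6*C[:,1])&(abs(L[:,1]+172)<25)&(L[:,0]>-100)&(L[:,0]<40)&(L[:,2]<140)
    print("yel",yel.sum(),np.median(L[yel],0) if yel.any() else 0)
    rod=(abs(L[:,1]+172)<12)&(L[:,0]>-75)&(L[:,0]<45)&(L[:,2]>8)&(L[:,2]<90)
    if rod.sum()>5: print("rod",rod.sum(),np.median(L[rod,1]),np.polyfit(L[rod,0],L[rod,2],1),np.median(np.arctan2(L[rod,2]-6-85,L[rod,0]+93.5)),L[rod,0].max(),L[rod].round()[::12].tolist())
    u,v=project(c,C2W([-40,-120,90]))[0].astype(int)
    out.append(cv2.resize(im[max(v-75,0):v+75,u-100:u+100],(640,480)))
cv2.imwrite("pics/d.png",cv2.resize(np.hstack(out),(800,300)))
E
```

```text
[499.1 -35.8 401.6] [-0.14  -0.095  1.154  0.     2.082 -0.374] 36.219144314684925 [-0.8 -0.8  0.5]
scene lid 5795 1.2748363579497344 [ -0.38373072 140.81300938]
yel 75 [ -35.52852195 -170.41027548   69.0694881 ]
rod 203 -169.77361674591276 [-0.37576484 55.12393546] -0.36732839836659004 34.01155960135015 [[-73.0, -175.0, 78.0], [-64.0, -174.0, 77.0], [-56.0, -174.0, 75.0], [-47.0, -166.0, 76.0], [-45.0, -167.0, 71.0], [-39.0, -166.0, 71.0], [-35.0, -166.0, 68.0], [-31.0, -166.0, 65.0], [-25.0, -166.0, 65.0], [-23.0, -167.0, 60.0], [-11.0, -170.0, 62.0], [-5.0, -170.0, 58.0], [3.0, -170.0, 56.0], [8.0, -170.0, 51.0], [12.0, -166.0, 48.0], [21.0, -173.0, 45.0], [30.0, -174.0, 44.0]]
yel 0 0
```

View pics/d.png

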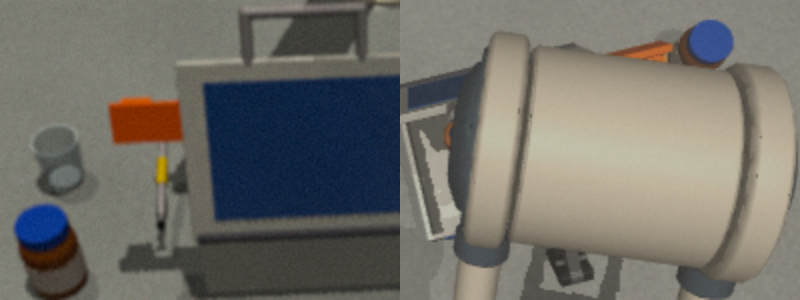

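The lid stands at about 1.20 rad and the rod is near -0.37. The yellow sleeve shows at (160,170) in the left view. I'll move above the sleeve with the tool turned.

Request:
jog_arm(increments="-20 0 0 0.17; -40 0 0 0.34; -60 0 0 0.52; -80 4 0 0.7; -100 12 0 0.87; -120 20 0 1.05; -140 30 0 1.22; -160 38 0 1.4; -170.5 42.7 0 1.571; -170.5 42.7 0 1.571")

```text
time: 9.62
ee_pos: [582.1, -192.2, 400.0]
tcp_rot: [-0.0, 0.993, 0.117, -0.0]
force: [-0.2, 0.4, 0.1]
opening: 36.5
grip_force: 0.0
```

Request:
jog_arm(increments="0 0 30 0; 0 0 70 0; 0 0 110 0; 0 0 150 0; 0 0 185 0; 0 0 200 0; 0 0 200 0")

```text
time: 10.5
ee_pos: [581.1, -191.2, 200.3]
tcp_rot: [-0.0, 0.993, 0.118, -0.0]
force: [-0.8, -0.3, 1.1]
opening: 36.3
grip_force: 0.0
```

```bash
sed -i 's/O=np.array.*/O=np.array([585.2,-13.8,0.])/' h.py; python3 - <<'E'
from rig import r
from h import *
s=r.read_state();L=Ro.from_euler('z',-YAW).apply(s["ee_pos"]-O);print(L.round(1),s["qpos"].round(2),s["force"].round(1),tool(s).as_matrix().round(3).tolist())
c=r.camera("wrist");im=c["pixels"][:,:,::-1].copy()
for d in (0,50,58,127): 
    p=C2W([-93.5+d*np.cos(-.37),-172,85+d*np.sin(-.37)]);u=project(c,p)[0];print(d,u.round());cv2.drawMarker(im,tuple(int(a) for a in u),(0,255,0),0,10,1)
cv2.imwrite("pics/e.png",im)
W,C=world(c,np.ones((384,512),bool));L=(W-O)@Ro.from_euler('z',YAW).as_matrix()
yel=(C[:,0]>110)&(C[:,1]>90)&(C[:,2]<.6*C[:,1])&(abs(L[:,1]+172)<25)&(L[:,2]<140)
print("yel",yel.sum(),np.percentile(L[yel],[3,50,97],axis=0).round(1) if yel.any() else 0)
rod=(abs(L[:,1]+172)<14)&(L[:,0]>-75)&(L[:,0]<45)&(L[:,2]>12)&(L[:,2]<95)
print(rod.sum(),np.median(L[rod,1]),np.polyfit(L[rod,0],L[rod,2],1),np.polyfit(L[rod,0],L[rod,1],1))
E
```

```text
[ -45.2 -171.6  200.3] [-0.37  0.12  1.3   0.    1.72  0.96] [-0.8 -0.3  1.1] [[0.972, 0.234, -0.001], [0.234, -0.972, 0.001], [-0.001, -0.001, -1.0]]
0 [252. 254.]
50 [252. 188.]
58 [252. 178.]
127 [252.  91.]
yel 704 [[ -52.1 -178.1   65.1]
 [ -37.9 -172.8   71. ]
 [ -22.5 -166.8   76.9]]
1546 -172.079067018558 [-0.3593151  56.23599381] [ 1.02267331e-03 -1.72219917e+02]
```

View pics/e.png

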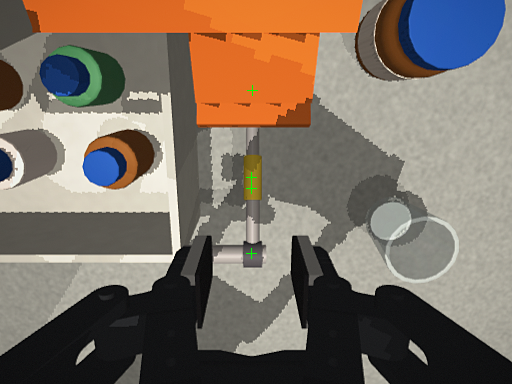

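Alignment is good: the sleeve is at pixel (252,178) between the jaws. I'll descend, then pinch.

Request:
jog_arm(increments="-1 0 30 0; -1 0 70 0; -1 0 105 0; -1 0 126 0; -1 0 126 0; -1 0 126 0")

```text
time: 11.3
ee_pos: [581.3, -192.3, 77.0]
tcp_rot: [0.001, 0.993, 0.117, 0.001]
force: [-1.1, 0.3, 0.8]
opening: 36.4
grip_force: 0.0
```

Request:
jog_arm(increments="0 0 0 0; 0 0 0 0; 0 0 0 0; 0 0 0 0; 0 0 0 0", grip=-1, grip_force=20)

```text
time: 11.92
ee_pos: [580.5, -192.0, 75.2]
tcp_rot: [0.0, 0.993, 0.117, 0.0]
force: [0.7, 1.4, 5.2]
opening: 12.9
grip_force: 20.7
```

```bash
python3 - <<'E'
import numpy as np
d,a0=50,-.355
print("; ".join(f"{d*(np.cos(t)-np.cos(a0)):.1f} 0 {-d*(np.sin(t)-np.sin(a0)):.1f} 0" for t in np.linspace(a0,.85,13)[1:]))
E
```

```text
1.5 0 -4.8 0; 2.5 0 -9.7 0; 3.0 0 -14.7 0; 3.1 0 -19.7 0; 2.6 0 -24.7 0; 1.6 0 -29.6 0; 0.1 0 -34.4 0; -1.8 0 -39.1 0; -4.2 0 -43.5 0; -7.1 0 -47.6 0; -10.3 0 -51.4 0; -13.9 0 -54.9 0
```

Request:
jog_arm(increments="1.5 0 -4.8 0; 2.5 0 -9.7 0; 3.1 0 -17 0; 2.6 0 -24.7 0; 1.6 0 -29.6 0; 0.1 0 -34.4 0; -1.8 0 -39.1 0; -4.2 0 -43.5 0; -7.1 0 -47.6 0; -10.3 0 -51.4 0")

```text
time: 13.18
ee_pos: [570.6, -194.2, 126.8]
tcp_rot: [0.0, 0.993, 0.117, 0.001]
force: [5.5, -2.0, -6.4]
opening: 13.1
grip_force: 19.5
```

Request:
jog_arm(increments="-2.5 0 -2.6 0; -4 0 -3.8 0; -4 0 -3.8 0; -4 0 -3.8 0")

```text
time: 13.68
ee_pos: [566.7, -195.2, 130.9]
tcp_rot: [0.0, 0.993, 0.117, 0.001]
force: [3.6, -0.8, -0.1]
opening: 12.9
grip_force: 19.7
```

```bash
cat > rodm.py <<'E'
from rig import r
from h import *
s=r.read_state();L=Ro.from_euler('z',-YAW).apply(s["ee_pos"]-O);print(L.round(1),s["force"].round(1),s["opening"])
print("tool est",np.arctan2(L[2]-6-85,L[0]+93.5),np.hypot(L[2]-91,L[0]+93.5))
for n in ("scene","wrist","top"):
    c=r.camera(n);W,C=world(c,np.ones((384,512),bool));L=(W-O)@Ro.from_euler('z',YAW).as_matrix();C=C.astype(int)
    yel=(C[:,0]>90)&(C[:,1]>75)&(C[:,2]<.5*C[:,1])&(C[:,0]<1.7*C[:,1])&(abs(L[:,1]+172)<14)&(L[:,2]<160)&(L[:,0]<20)
    dk=(C.max(1)<60)&(abs(L[:,1]+172)<12)&(abs(L[:,2]-175)<25)&(abs(L[:,0]+8)<25)
    for k,q in (("yel",yel),("foot",dk)):
        if q.sum()>3: m=np.median(L[q],0);print(n,k,q.sum(),m.round(1),np.arctan2(m[2]-85,m[0]+93.5),np.hypot(m[2]-85,m[0]+93.5))
    bl=(C[:,2]>C[:,0]*1.6)&(C[:,2]>60)&(abs(L[:,1])<95)&(L[:,2]>115)&(L[:,0]>-90)&(L[:,0]<110)
    if n=="scene" and bl.sum()>100: print("lid",np.arctan(-1/np.polyfit(L[bl,2],L[bl,0],1)[0]))
E
python3 rodm.py
```

```text
[ -60.  -172.1  130.9] [ 3.6 -0.8 -0.1] 12.893766004773553
tool est 0.8722634832071454 52.047677809267896
lid 1.2045655421283967
wrist yel 1361 [ -45.6 -172.1  129.7] 0.7513031252904836 65.53777525140602
wrist foot 1873 [   6.1 -172.1  167.8] 0.6935586308284851 129.49969593652833
top foot 14 [   4.8 -171.2  168.4] 0.7037572037413238 128.95005720690187
```

```bash
python3 - <<'E'
from rig import r
from h import *
c=r.camera("wrist");W,C=world(c,np.ones((384,512),bool));L=(W-O)@Ro.from_euler('z',YAW).as_matrix()
q=(abs(L[:,1]+172)<3)&(L[:,2]<190)&(L[:,2]>70)&(L[:,0]<25)&(L[:,0]>-95)
for lo in range(-95,25,8):
    k=q&(L[:,0]>=lo)&(L[:,0]<lo+8)
    if k.any(): print(lo+4,np.percentile(L[k,2],[5,50,95]).round(),np.median(C[k],0))
im=c["pixels"][:,:,::-1].copy()
for a,col in ((.65,(0,0,255)),(.85,(0,255,0))):
    u=project(c,C2W([-93.5+127*np.cos(a),-172,85+127*np.sin(a)]))[0];cv2.drawMarker(im,tuple(int(t) for t in u),col,0,10,1)
cv2.imwrite("pics/f.png",im)
E
```

```text
-91 [94. 95. 96.] [84. 80. 82.]
-83 [ 97.  99. 102.] [118. 112. 107.]
-75 [102. 106. 108.] [118. 111. 106.]
-67 [109. 111. 117.] [119. 108. 104.]
-59 [118. 121. 124.] [120. 100.  27.]
-51 [126. 185. 189.] [22. 22. 23.]
-43 [131. 134. 136.] [121. 101.  27.]
-35 [135. 137. 140.] [92. 88. 83.]
-27 [140. 144. 146.] [92. 87. 84.]
-19 [147. 150. 153.] [92. 87. 84.]
-11 [153. 156. 159.] [92. 88. 84.]
-3 [157. 159. 166.] [99. 94. 90.]
5 [167. 169. 170.] [32. 31. 31.]
13 [164. 167. 169.] [26. 26. 26.]
```

View pics/f.png

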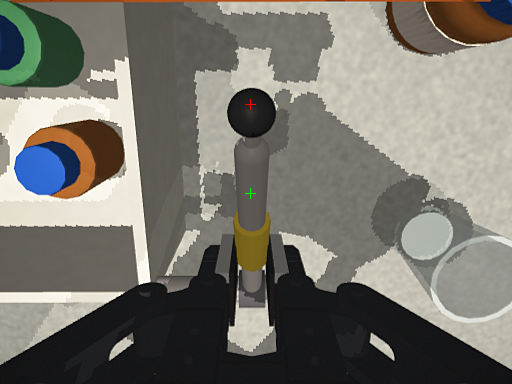

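The rod slipped in the pinch: the ball is at pixel (250,112), close to the 0.65 rad marker and not the 0.85 one. I'll grip harder and raise it further.

Request:
jog_arm(increments="0 0 0 0; 0 0 0 0; -1.5 0 -2.2 0; -3 0 -4.2 0; -4.7 0 -6.2 0; -6.3 0 -8 0; -6.3 0 -8 0", grip_force=60)

```text
time: 14.75
ee_pos: [559.3, -197.0, 135.9]
tcp_rot: [-0.0, 0.993, 0.117, -0.002]
force: [3.6, -3.0, -6.3]
opening: 10.7
grip_force: 58.5
```

```bash
cat > rodfit.py <<'E'
from rig import r
from h import *
c=r.camera("wrist");W,C=world(c,np.ones((384,512),bool));L=(W-O)@Ro.from_euler('z',YAW).as_matrix()
q=(abs(L[:,1]+172)<3)&(L[:,2]<200)&(L[:,2]>90)&(L[:,0]<25)&(L[:,0]>-95)
gr=q&(C.max(1)<130)&(C.min(1)>60)
x,z=L[gr,0],L[gr,2]
for _ in range(4):
    p=np.polyfit(x,z,1);k=abs(z-np.polyval(p,x))<4;x,z=x[k],z[k]
print(len(x),x.min(),x.max(),p,"angle",np.arctan(p[0]),"perp offset at pivot",(p[0]*-93.5+p[1]-85)*np.cos(np.arctan(p[0])))
dk=q&(C.max(1)<45)&(L[:,0]>-35)
print("foot",dk.sum(),np.median(L[dk],0).round(1))
s=r.read_state();print(Ro.from_euler('z',-YAW).apply(s["ee_pos"]-O).round(1),s["force"].round(1),s["opening"])
E
python3 rodfit.py
```

```text
1683 -94.85909916114419 -11.582874074283051 [  1.01312809 187.80896077] angle 0.7919193098651741 perp offset at pivot 5.677086286199779
foot 1378 [  -5.1 -172.   181.1]
[ -67.7 -172.2  135.8] [ 3.1 -3.1 -7.5] 10.402851148802522
```

Request:
jog_arm(increments="-1.5 0 -1.5 0; -3 0 -3 0; -3 0 -3 0; -3 0 -3 0")

```text
time: 15.3
ee_pos: [554.4, -198.3, 137.2]
tcp_rot: [-0.001, 0.993, 0.116, -0.005]
force: [-1.9, -5.8, -11.4]
opening: 9.4
grip_force: 58.6
```

```bash
python3 rodfit.py
```

```text
1554 -94.5684573287822 -15.059666353979106 [  1.1124729  197.26380075] angle 0.8385902302884178 perp offset at pivot 5.51360898559327
foot 1525 [  -9.4 -172.1  185. ]
[ -72.7 -172.3  137.2] [ -1.2  -6.2 -11.8] 9.49496086467386
```

Request:
jog_arm(increments="0 0 0 0; 0 0 0 0; 0 0 0 0; 0 0 0 0; -10 0 -20 0; -20 0 -50 0; -20 0 -90 0; -20 0 -120 0; -20 0 -120 0", grip=-0.15)

```text
time: 16.48
ee_pos: [538.2, -202.5, 266.1]
tcp_rot: [0.002, 0.993, 0.117, 0.003]
force: [-1.0, -0.6, 0.1]
opening: 36.7
grip_force: 0.0
```

```bash
python3 rodfit.py; python3 - <<'E'
from rig import r
from h import *
for n in ("wrist","scene"):
    c=r.camera(n);W,C=world(c,np.ones((384,512),bool));L=(W-O)@Ro.from_euler('z',YAW).as_matrix()
    dk=(C.max(1)<60)&(abs(L[:,1]+172)<10)&(abs(L[:,2]-178)<20)&(abs(L[:,0]+8)<25)
    print(n,dk.sum(),np.percentile(L[dk],[3,50,97],axis=0).round(1) if dk.any() else 0)
    bl=(C[:,2]>C[:,0]*1.6)&(C[:,2]>60)&(abs(L[:,1])<95)&(L[:,2]>115)&(L[:,0]>-90)&(L[:,0]<110)
    if n=="scene": print("lid",np.arctan(-1/np.polyfit(L[bl,2],L[bl,0],1)[0]))
E
```

```text
361 -90.7840793744985 -15.873269919057522 [  1.1461125 199.8589671] angle 0.8533756686977128 perp offset at pivot 5.060635820210095
foot 217 [ -11.2 -171.9  185.6]
[ -89.8 -172.4  263.4] [ 0.3  0.9 -1.1] 36.73699559810469
wrist 350 [[ -16.  -177.   182. ]
 [ -11.3 -172.   184.9]
 [  -6.  -167.5  187.3]]
scene 0 0
lid 1.2051650560809064
```

The rod is at 0.853 and the lid at 1.205. Back to the handle.

Request:
jog_arm(increments="0 0 -50 0; 0 0 -100 0; 0 -10 -139 -0.17; 0 -40 -139.8 -0.34; 0 -70 -139.8 -0.52; 0 -100 -139.8 -0.7; 0 -130 -139.8 -0.87; 20 -160 -139.8 -1.05; 50 -172.4 -139.8 -1.22; 80 -172.4 -139.8 -1.4")

```text
time: 17.88
ee_pos: [576.0, -14.4, 399.4]
tcp_rot: [-0.001, 0.682, 0.732, -0.001]
force: [-0.7, 0.3, -0.5]
opening: 36.4
grip_force: 0.0
```

```bash
cat > st.py <<'E'
from rig import r
from h import *
s=r.read_state();print(Ro.from_euler('z',-YAW).apply(s["ee_pos"]-O).round(1),s["force"].round(1),s["opening"],tool(s).as_euler('xyz').round(3)[2]-YAW, s["qpos"].round(2))
E
python3 st.py
```

```text
[ -9.1   1.6 399.4] [-0.7  0.3 -0.5] 36.41977308856929 1.407 [-0.08  0.11  0.95  0.    2.08 -0.15]
```

Request:
jog_arm(increments="1.8 20 0 -0.167; 1.8 20 0 -0.167; 1.8 20 20 -0.167; 1.8 20 45 -0.167; 1.8 20 65 -0.167; 1.8 20 77 -0.167; 1.8 20 77 -0.167")

```text
time: 18.75
ee_pos: [594.8, -12.9, 322.6]
tcp_rot: [-0.001, 0.622, 0.783, -0.001]
force: [-0.2, -0.6, -0.1]
opening: 36.5
grip_force: 0.0
```

```bash
python3 st.py
```

```text
[  9.6  -1.3 322.6] [-0.2 -0.6 -0.1] 36.53684435695542 1.565 [-0.08  0.1   1.1  -0.    1.94 -0.31]
```

Request:
jog_arm(increments="0 0 0 0; 0 0 0 0; 0 0 0 0; 0 0 0 0; 0 0 0 0", grip=-1, grip_force=60)

```text
time: 19.38
ee_pos: [595.6, -12.8, 325.0]
tcp_rot: [0.001, 0.621, 0.784, 0.001]
force: [-1.7, -0.8, 5.9]
opening: 9.8
grip_force: 58.7
```

```bash
python3 st.py; python3 - <<'E'
import numpy as np
def arc(t0,t1,n): print("; ".join(f"0 {-235*(np.cos(t)-np.cos(t0)):.1f} {235*(np.sin(t0)-np.sin(t)):.1f} 0" for t in np.linspace(t0,t1,n+1)[1:]))
arc(1.205,.885,10)
E
```

```text
[ 10.3  -1.4 325. ] [-1.7 -0.8  5.9] 9.82656705863702 1.567 [-0.08  0.1   1.09 -0.    1.94 -0.31]
0 -7.0 2.8 0; 0 -13.9 5.8 0; 0 -20.6 9.1 0; 0 -27.3 12.5 0; 0 -33.9 16.2 0; 0 -40.3 20.1 0; 0 -46.6 24.2 0; 0 -52.8 28.4 0; 0 -58.9 32.9 0; 0 -64.8 37.6 0
```

Request:
jog_arm(increments="0 -7 1 0; 0 -13.9 4 0; 0 -20.6 7 0; 0 -27.3 10.5 0; 0 -33.9 14.2 0; 0 -40.3 18 0; 0 -46.6 22.2 0; 0 -52.8 26.4 0; 0 -58.9 30.9 0; 0 -64.8 35.6 0")

```text
time: 20.62
ee_pos: [532.1, -27.9, 287.8]
tcp_rot: [0.0, 0.621, 0.783, -0.0]
force: [4.8, -3.4, -1.5]
opening: 9.8
grip_force: 58.7
```

```bash
cat >> st.py <<'E'
L=Ro.from_euler('z',-YAW).apply(s["ee_pos"]-O);F=Ro.from_euler('z',-YAW).apply(s["force"])
a=np.arctan2(L[2]-6-100,95-L[0]);print("angle(tool)",a.round(3),"R",np.hypot(L[2]-106,95-L[0]).round(1))
f=[]
import time
for i in range(3 if 'A' in __import__('sys').argv else 1):
    c=r.camera("scene");W,C=world(c,np.ones((384,512),bool));P=(W-O)@Ro.from_euler('z',YAW).as_matrix()
    bl=(C[:,2]>C[:,0]*1.6)&(C[:,2]>60)&(abs(P[:,1])<95)&(P[:,2]>115)&(P[:,0]>-90)&(P[:,0]<110)
    m=np.arctan(-1/np.polyfit(P[bl,2],P[bl,0],1)[0]);  # steep
    v=np.linalg.svd(P[bl][::7]-P[bl].mean(0),full_matrices=False)[2][2];v*=np.sign(v[2]);m=np.arctan2(v[0],v[2])
    s=r.read_state();F=Ro.from_euler('z',-YAW).apply(s["force"]);f.append(F)
print("lid cam",m.round(3),"F chest",np.mean(f,0).round(2))
F=np.mean(f,0);print("arc force (up +)",(F[0]*np.sin(m)+F[2]*np.cos(m)).round(2),"radial out",(-F[0]*np.cos(m)+F[2]*np.sin(m)).round(2))
E
python3 st.py
```

```text
[-54.9  -1.4 287.8] [ 4.8 -3.4 -1.5] 9.846606619042962 1.566 [-0.12 -0.08  1.35 -0.    1.87 -0.35]
angle(tool) 0.881 R 235.6
lid cam 0.874 F chest [ 1.35 -5.   -3.51]
arc force (up +) -1.22 radial out -3.56
```

```bash
python3 - <<'E'
import numpy as np
def arc(t0,t1,n): print("; ".join(f"0 {-235*(np.cos(t)-np.cos(t0)):.1f} {235*(np.sin(t0)-np.sin(t)):.1f} 0" for t in np.linspace(t0,t1,n+1)[1:]))
arc(.88,.81,10);arc(.81,.74,10);arc(.74,.67,10)
E
```

```text
0 -1.3 1.1 0; 0 -2.5 2.1 0; 0 -3.8 3.2 0; 0 -5.0 4.3 0; 0 -6.2 5.4 0; 0 -7.5 6.4 0; 0 -8.7 7.6 0; 0 -9.9 8.7 0; 0 -11.1 9.8 0; 0 -12.3 10.9 0
0 -1.2 1.1 0; 0 -2.4 2.3 0; 0 -3.5 3.4 0; 0 -4.7 4.6 0; 0 -5.9 5.8 0; 0 -7.0 7.0 0; 0 -8.1 8.1 0; 0 -9.3 9.3 0; 0 -10.4 10.5 0; 0 -11.5 11.7 0
0 -1.1 1.2 0; 0 -2.2 2.4 0; 0 -3.3 3.7 0; 0 -4.4 4.9 0; 0 -5.4 6.2 0; 0 -6.5 7.4 0; 0 -7.6 8.7 0; 0 -8.6 10.0 0; 0 -9.6 11.2 0; 0 -10.7 12.5 0
```

Request:
jog_arm(increments="0 -1.3 1 0; 0 -2.6 2.1 0; 0 -3.8 3.2 0; 0 -5.1 4.2 0; 0 -6.3 5.4 0; 0 -7.5 6.5 0; 0 -8.7 7.6 0; 0 -9.9 8.7 0; 0 -11 9.9 0; 0 -12.2 11 0")

```text
time: 21.92
ee_pos: [523.9, -29.8, 280.5]
tcp_rot: [0.005, 0.621, 0.784, 0.004]
force: [18.2, -0.0, 9.7]
opening: 9.9
grip_force: 60.1
```

```bash
python3 st.py
```

```text
[-63.3  -1.4 280.5] [18.2 -0.   9.7] 9.9340255004528 1.568 [-0.12 -0.12  1.39  0.    1.85 -0.35]
angle(tool) 0.834 R 235.6
lid cam 0.825 F chest [16.6  -5.23  6.54]
arc force (up +) 16.63 radial out -6.45
```

The resistance is too high (about 17 N), so I'll back off and look at the ball.

Request:
jog_arm(increments="0 2 -1.8 0; 0 4.5 -4 0; 0 4.5 -4 0")

```text
time: 22.35
ee_pos: [525.3, -29.5, 282.2]
tcp_rot: [0.001, 0.621, 0.783, 0.0]
force: [4.4, -4.3, 2.6]
opening: 10.0
grip_force: 59.1
```

```bash
python3 st.py; python3 - <<'E'
from rig import r
from h import *
out=[]
for n,w in (("scene",40),("top",40),("wrist",0)):
    c=r.camera(n);im=c["pixels"][:,:,::-1].copy()
    if w:
        u,v=project(c,C2W([-10,-172,180]))[0].astype(int);v=max(v,30);im=im[v-30:v+30,u-40:u+40]
    out.append(cv2.resize(im,(400,300),interpolation=cv2.INTER_CUBIC))
cv2.imwrite("pics/g.png",np.vstack([np.hstack(out[:2]),np.hstack([out[2],out[2]*0])]))
E
```

```text
[-61.9  -1.4 282.2] [ 4.4 -4.3  2.6] 9.99289509115662 1.566 [-0.12 -0.1   1.38 -0.    1.86 -0.35]
angle(tool) 0.843 R 235.9
lid cam 0.834 F chest [ 2.71 -4.55  1.92]
arc force (up +) 3.3 radial out -0.4
```

View pics/g.png

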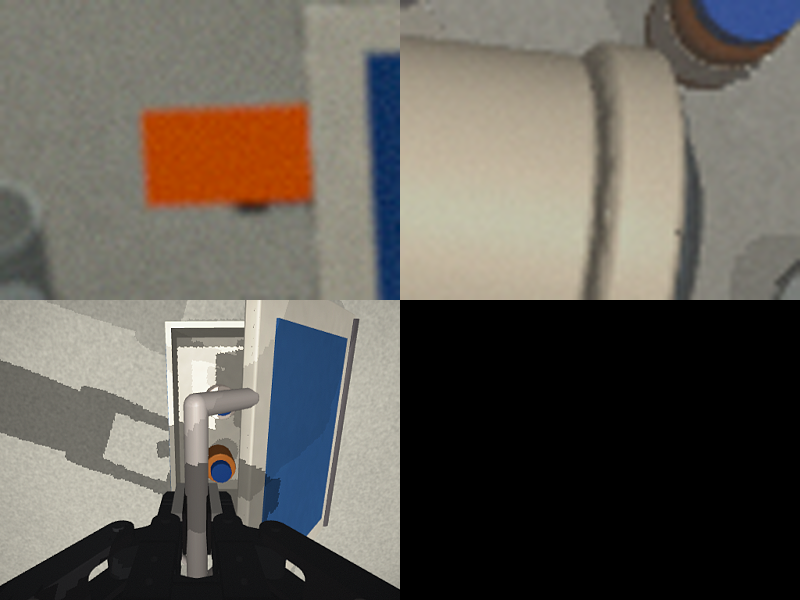

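The scene crop shows a dark blob at (250,207), at the hinge-side edge of the bracket. I'll locate it.

```bash
python3 - <<'E'
from rig import r
from h import *
c=r.camera("scene");W,C=world(c,np.ones((384,512),bool));L=(W-O)@Ro.from_euler('z',YAW).as_matrix()
q=(abs(L[:,1]+172)<20)&(L[:,0]>-40)&(L[:,0]<60)&(L[:,2]>110)
dk=q&(C.max(1)<70);print("dark",dk.sum(),L[dk].round(1).tolist()[:14])
gr=q&(C.max(1)>=70)&(C.max(1)-C.min(1)<40);print("grey",gr.sum(),L[gr].round(0).tolist()[:10])
o=q&(C[:,0]>1.6*C[:,1])&(C[:,0]>120);print("orange",o.sum(),np.percentile(L[o],[2,50,98],axis=0).round(1).tolist())
for d in r.trace(c,"rod_tip")[:2]+r.trace(c,"rod")[:2]:
    M,_=world(c,d["pixels"]);M=(M-O)@Ro.from_euler('z',YAW).as_matrix();print(round(d["score"],2),d["pixels"].sum(),np.percentile(M,[5,50,95],axis=0).round().tolist())
s=.834
for s in(.834,):print("socket hole",95-130*np.cos(s)-10*np.sin(s),100+130*np.sin(s)-10*np.cos(s),"mouth",95-130*np.cos(s)-28*np.sin(s),100+130*np.sin(s)-28*np.cos(s))
E
```

```text
dark 0 []
grey 0 []
orange 358 [[-0.1, -190.8, 183.7], [12.8, -172.2, 197.6], [25.4, -153.1, 212.0]]
0.19 11565 [[-26.0, -128.0, 113.0], [29.0, -7.0, 183.0], [91.0, 112.0, 241.0]]
socket hole 0.24432671521827132 189.56205882151048 mouth -13.086922627934388 177.46752323924477
```

```bash
python3 - <<'E'
from rig import r
from h import *
c=r.camera("scene");u,v=project(c,C2W([-10,-172,180]))[0].astype(int);v=max(v,30)
px=c["pixels"];I=np.linalg.inv(c["mtx"])
for dv in range(8,18):
    row=[]
    for du in (6,10,13):
        vv,uu=v+dv,u+du;z=c["range_z"][vv,uu];P=((I@[uu,vv,1])*z-c["t"])@c["R"];row.append((px[vv,uu].tolist(),Ro.from_euler('z',-YAW).apply(P-O).round(0).tolist()))
    print(dv,row)
for a in (.2,.4,.6,.7,.8,.85): print(a,(project(c,C2W([-93.5+127*np.cos(a),-172,85+127*np.sin(a)]))[0]-[u,v]).round(1))
print("socket mouth", [(project(c,C2W(p))[0]-[u,v]).round(1).tolist() for p in ([-13,-172,177.5],[-13+9,-172,177.5-10])])
E
```

```text
8 [([179, 69, 0], [24.0, -156.0, 187.0]), ([183, 69, 0], [24.0, -148.0, 186.0]), ([183, 67, 0], [25.0, -142.0, 187.0])]
9 [([169, 66, 0], [24.0, -157.0, 185.0]), ([172, 70, 1], [23.0, -149.0, 183.0]), ([173, 67, 12], [23.0, -143.0, 182.0])]
10 [([143, 71, 40], [-86.0, -180.0, 82.0]), ([121, 47, 9], [-82.0, -170.0, 85.0]), ([125, 56, 27], [-86.0, -163.0, 81.0])]
11 [([117, 94, 81], [-172.0, -198.0, 1.0]), ([65, 40, 33], [-83.0, -170.0, 81.0]), ([85, 69, 63], [-83.0, -163.0, 81.0])]
12 [([111, 110, 104], [-172.0, -199.0, -3.0]), ([73, 76, 69], [-169.0, -188.0, -0.0]), ([93, 91, 86], [-166.0, -179.0, 1.0])]
13 [([121, 121, 115], [-166.0, -198.0, -1.0]), ([111, 114, 100], [-165.0, -187.0, -0.0]), ([120, 122, 112], [-164.0, -179.0, -0.0])]
14 [([120, 122, 109], [-163.0, -198.0, -2.0]), ([124, 121, 113], [-163.0, -187.0, -2.0]), ([123, 123, 114], [-162.0, -179.0, -2.0])]
15 [([126, 128, 119], [-158.0, -198.0, -1.0]), ([127, 127, 116], [-158.0, -187.0, -2.0]), ([123, 121, 114], [693.0, -18.0, 786.0])]
16 [([127, 125, 115], [-153.0, -197.0, -0.0]), ([123, 125, 117], [-151.0, -186.0, 1.0]), ([124, 125, 114], [-151.0, -178.0, 1.0])]
17 [([122, 119, 110], [-150.0, -197.0, -1.0]), ([129, 129, 117], [-149.0, -186.0, -1.0]), ([125, 124, 112], [-150.0, -178.0, -2.0])]
0.2 [ 3.7 36.4]
0.4 [ 2.3 26.1]
0.6 [ 1.2 14.8]
0.7 [0.8 9. ]
0.8 [0.5 3. ]
0.85 [0.4 0.1]
socket mouth [[0.7, 0.1], [1.1, 6.4]]
```

The dark blob is the pivot hub, so the rod is still under the socket. Grip torque may be inflating the force, so I'll ease the grip and push in small steps, reading the moment as well.

```bash
cat > f.py <<'E'
from rig import r
from h import *
Z=Ro.from_euler('z',-YAW);s=r.read_state();L=Z.apply(s["ee_pos"]-O);F=Z.apply(s["force"]);T=Z.apply(s["torque"])
a=np.arctan2(L[2]-106,95-L[0])
fa=F[0]*np.sin(a)+F[2]*np.cos(a)
print("ang",a.round(4),"R",np.hypot(L[2]-106,95-L[0]).round(1),"F",F.round(1),"T",T.round(3),"arc",fa.round(1),"rad",(-F[0]*np.cos(a)+F[2]*np.sin(a)).round(1),"grip",s["grip_force"],"tilt",(tool(s).as_matrix()[:,2]).round(4))
E
python3 f.py
```

```text
ang 0.843 R 235.9 F [ 3.2 -5.   2.3] T [-0.803 -0.673  0.065] arc 3.9 rad -0.4 grip 59.04329180717468 tilt [ 2.6e-03 -8.0e-04 -1.0e+00]
```

Request:
jog_arm(increments="0 0 0 0; 0 -0.8 0.7 0; 0 -1.5 1.3 0", grip_force=25)

```text
time: 23.12
ee_pos: [524.6, -29.7, 281.6]
tcp_rot: [0.002, 0.621, 0.784, 0.002]
force: [8.8, -1.9, 4.9]
opening: 9.8
grip_force: 59.3
```

```bash
python3 f.py
```

```text
ang 0.8394 R 235.9 F [ 8.1 -3.9  4.9] T [-0.674 -1.366  0.045] arc 9.3 rad -1.8 grip 59.3359100818634 tilt [ 5.9e-03 -5.0e-04 -1.0e+00]
```

Request:
jog_arm(increments="0 -0.5 0.4 0; 0 -0.8 0.7 0; 0 -0.8 0.7 0")

```text
time: 23.5
ee_pos: [524.4, -29.7, 281.4]
tcp_rot: [0.003, 0.621, 0.784, 0.002]
force: [10.8, -2.3, 4.5]
opening: 10.2
grip_force: 59.4
```

```bash
python3 f.py
```

```text
ang 0.8381 R 236.0 F [ 9.9 -4.7  4.5] T [-0.773 -1.552  0.014] arc 10.4 rad -3.3 grip 59.37842309474945 tilt [ 7.9e-03 -4.0e-04 -1.0e+00]
```

Setting grip_force alone had no effect. I'll send it with grip, relax by lifting slightly, and press again.

Request:
jog_arm(increments="0 0 0 0; 0 2 -1.8 0; 0 4 -3.6 0; 0 4 -3.6 0; 0 4 -3.6 0", grip=-1, grip_force=22)

```text
time: 24.12
ee_pos: [526.1, -29.3, 282.9]
tcp_rot: [0.0, 0.622, 0.783, -0.001]
force: [0.5, -5.7, 0.1]
opening: 10.1
grip_force: 58.9
```

```bash
python3 f.py
```

```text
ang 0.8478 R 235.9 F [-0.9 -5.6  0.1] T [-0.782 -0.012  0.076] arc -0.6 rad 0.6 grip 58.85612726211548 tilt [-6.e-04 -1.e-03 -1.e+00]
```

Request:
jog_arm(increments="0 -1 0.9 0; 0 -2 1.8 0; 0 -3 2.7 0; 0 -4 3.6 0; 0 -4 3.6 0")

```text
time: 24.75
ee_pos: [524.4, -29.7, 281.4]
tcp_rot: [0.003, 0.621, 0.784, 0.002]
force: [9.6, -3.5, 5.6]
opening: 9.7
grip_force: 59.3
```

```bash
python3 f.py
```

```text
ang 0.8379 R 235.9 F [ 8.6 -5.7  5.6] T [-0.782 -1.456  0.026] arc 10.1 rad -1.6 grip 59.325440526008606 tilt [ 7.9e-03 -4.0e-04 -1.0e+00]
```

It stops repeatably at about 0.84, which is the flare and not the nubs, so the ball must be off-centre. I'll raise the lid again and look at the rod.

```bash
python3 - <<'E'
import numpy as np
t0=.835
print("; ".join(f"0 {-235*(np.cos(t)-np.cos(t0)):.1f} {235*(np.sin(t0)-np.sin(t)):.1f} 0" for t in np.linspace(t0,1.235,11)[1:]))
E
```

```text
0 7.1 -6.2 0; 0 14.4 -12.0 0; 0 22.0 -17.6 0; 0 29.8 -22.9 0; 0 37.8 -27.9 0; 0 45.9 -32.5 0; 0 54.3 -36.8 0; 0 62.8 -40.8 0; 0 71.5 -44.4 0; 0 80.3 -47.7 0
```

Request:
jog_arm(increments="0 7.1 -6.2 0; 0 14.4 -12 0; 0 22 -17.6 0; 0 29.8 -22.9 0; 0 37.8 -27.9 0; 0 46 -32.5 0; 0 54.3 -36.8 0; 0 62.8 -40.8 0; 0 71.5 -44.4 0; 0 80.3 -47.7 0")

```text
time: 26.0
ee_pos: [598.7, -11.9, 329.6]
tcp_rot: [-0.001, 0.622, 0.783, -0.001]
force: [-10.3, -5.1, 17.6]
opening: 9.8
grip_force: 58.3
```

Request:
jog_arm(increments="0 0 0 0; 0 0 0 0; 0 0 0 0; 0 0 -15 0; 0 0 -50 0; -10 -20 -75 0.17; -40 -50 -75 0.34; -70 -80 -75 0.52; -100 -100 -75 0.7; -130 -105 -75 0.87", grip=-0.15)

```text
time: 27.25
ee_pos: [527.2, -162.9, 403.9]
tcp_rot: [0.001, 0.895, 0.446, 0.001]
force: [0.8, 0.2, -0.8]
opening: 36.1
grip_force: 0.0
```

```bash
python3 st.py | tail -3; python3 st.py|head -1;
```

```text
angle(tool) 1.013 R 351.2
lid cam 1.214 F chest [-1.41 -1.62 -0.76]
arc force (up +) -1.58 radial out -0.22
[ -91.4 -134.8  402.7] [-1.  -1.9 -0.8] 36.23726088872225 0.681 [-0.37  0.05  1.01 -0.    2.08  0.29]
```

Request:
jog_arm(increments="-8 10 30 0.17; -16 20 70 0.34; -23.3 28.7 110 0.51; -23.3 28.7 140 0.681; -23.3 28.7 140 0.681")

```text
time: 27.98
ee_pos: [536.8, -196.8, 259.3]
tcp_rot: [-0.002, 0.992, 0.126, -0.002]
force: [0.0, 0.9, 0.3]
opening: 36.5
grip_force: 0.0
```

```bash
python3 rodfit.py; python3 - <<'E'
from rig import r
from h import *
c=r.camera("wrist");cv2.imwrite("pics/h.png",c["pixels"][:,:,::-1])
W,C=world(c,np.ones((384,512),bool));L=(W-O)@Ro.from_euler('z',YAW).as_matrix()
dk=(C.max(1)<60)&(abs(L[:,1]+172)<12)&(L[:,2]>120)&(L[:,2]<215)&(abs(L[:,0]+8)<40)
print(dk.sum(),np.percentile(L[dk],[3,50,97],axis=0).round(1) if dk.any() else 0)
P=L[dk]; 
from scipy.optimize import least_squares
f=least_squares(lambda q:np.linalg.norm(P-q,axis=1)-6,P.mean(0)-[0,0,4],loss='soft_l1').x
print("ball",f.round(1),np.arctan2(f[2]-85,f[0]+93.5),np.hypot(f[2]-85,f[0]+93.5))
E
```

```text
313 -91.51315276767575 -17.218940562470664 [  1.15272305 200.57268628] angle 0.8562236210267785 perp offset at pivot 5.1067650858978375
foot 242 [ -11.2 -171.9  185.7]
[ -89.1 -167.2  261.8] [0.1 0.4 0.6] 36.4065657796668
368 [[ -17.  -176.8  181.1]
 [ -11.5 -172.2  185.1]
 [  -6.7 -167.4  187.4]]
ball [ -11.6 -172.3  180.8] 0.8635069028678268 126.05502024410643
```

View pics/h.png

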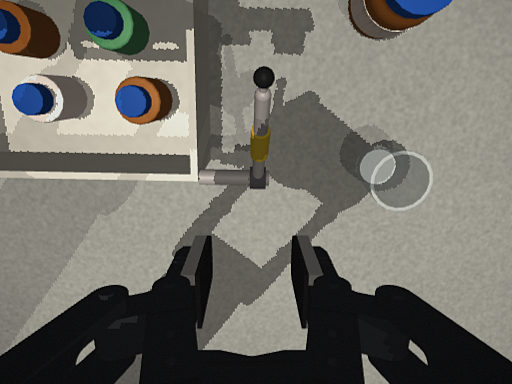

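The rod is unchanged at about 0.86 and centred (ball at (263,77)). So the hard clamp on the bar probably resisted the lid's rotation. I'll cage the bar loosely instead of clamping it.

Request:
jog_arm(increments="0 0 -50 0; 0 0 -100 0; 0 -10 -139 -0.17; 0 -40 -139.8 -0.34; 0 -70 -139.8 -0.52; 0 -100 -139.8 -0.7; 0 -130 -139.8 -0.87; 20 -155 -139.8 -1.05; 50 -167 -139.8 -1.22; 80 -167 -139.8 -1.4")

```text
time: 29.32
ee_pos: [573.9, -14.4, 405.4]
tcp_rot: [0.002, 0.674, 0.738, 0.002]
force: [-0.2, -1.1, 0.4]
opening: 36.3
grip_force: 0.0
```

```bash
python3 st.py|head -1
```

```text
[-11.1   2.  405.4] [-0.2 -1.1  0.4] 36.340728767062636 1.427 [-0.08  0.1   0.95  0.    2.08 -0.17]
```

Request:
jog_arm(increments="1.4 23.5 0 -0.144; 1.4 23.5 0 -0.144; 1.4 23.5 20 -0.144; 1.4 23.5 45 -0.144; 1.4 23.5 65 -0.144; 1.4 23.5 81 -0.144; 1.4 23.5 81 -0.144")

```text
time: 30.25
ee_pos: [596.0, -13.0, 320.8]
tcp_rot: [-0.0, 0.624, 0.781, -0.0]
force: [0.4, 0.3, 0.8]
opening: 36.2
grip_force: 0.0
```

Request:
jog_arm(increments="0 0 0 0; 0 0 0 0; 0 0 0 0; 0 0 0 0", grip=-0.6, grip_force=20)

```text
time: 30.75
ee_pos: [597.0, -13.0, 320.7]
tcp_rot: [0.0, 0.624, 0.781, 0.0]
force: [0.5, -0.5, 0.3]
opening: 16.9
grip_force: 0.0
```

```bash
python3 st.py; python3 f.py
```

```text
[ 11.7  -1.9 320.7] [ 0.5 -0.5  0.3] 16.936043466349155 1.56 [-0.08  0.11  1.1  -0.    1.94 -0.3 ]
angle(tool) 1.201 R 230.3
lid cam 1.214 F chest [-0.19  0.36 -0.01]
arc force (up +) -0.18 radial out 0.05
ang 1.2004 R 230.2 F [-0.2  0.4 -0. ] T [-0.02  -0.029 -0.031] arc -0.2 rad 0.1 grip 0.0059043387591373175 tilt [ 1.e-04  0.e+00 -1.e+00]
```

Request:
jog_arm(increments="0 -7 2.8 0; 0 -13.9 5.8 0; 0 -20.6 9.1 0; 0 -27.3 12.5 0; 0 -33.9 16.2 0; 0 -40.3 20.1 0; 0 -46.6 24.2 0; 0 -52.8 28.4 0; 0 -58.9 32.9 0; 0 -64.8 37.6 0")

```text
time: 32.05
ee_pos: [533.3, -27.4, 282.5]
tcp_rot: [-0.0, 0.624, 0.781, -0.0]
force: [0.3, 0.2, 0.3]
opening: 17.0
grip_force: 0.0
```

```bash
python3 st.py; python3 f.py
```

```text
[-53.6  -1.2 282.5] [0.3 0.2 0.3] 16.972486909465072 1.56 [-0.11 -0.08  1.36 -0.    1.87 -0.34]
angle(tool) 0.871 R 230.7
lid cam 0.868 F chest [-0.41 -0.59 -0.11]
arc force (up +) -0.39 radial out 0.18
ang 0.8675 R 230.7 F [-0.4 -0.6 -0.1] T [ 0.024  0.231 -0.004] arc -0.4 rad 0.2 grip 0.696151927113533 tilt [-0.0015 -0.     -1.    ]
```

Request:
jog_arm(increments="0 -1.3 1.1 0; 0 -2.5 2.1 0; 0 -3.8 3.2 0; 0 -5 4.3 0; 0 -6.2 5.4 0; 0 -7.5 6.5 0; 0 -8.7 7.6 0; 0 -8.7 7.6 0")

```text
time: 33.1
ee_pos: [525.2, -29.2, 275.2]
tcp_rot: [-0.0, 0.624, 0.781, -0.0]
force: [-0.1, -0.1, 0.3]
opening: 16.9
grip_force: 0.0
```

```bash
python3 st.py|tail -3; python3 f.py
```

```text
angle(tool) 0.823 R 230.8
lid cam 0.841 F chest [0.14 0.1  0.08]
arc force (up +) 0.16 radial out -0.03
ang 0.8234 R 230.8 F [0.1 0.1 0.1] T [-0.004 -0.005  0.005] arc 0.2 rad -0.0 grip 0.0 tilt [ 1.e-04 -0.e+00 -1.e+00]
```

The lid now rests by itself at 0.84 on the foot, with the tool free. Pressing with the rear finger now gives a clean force reading.

Request:
jog_arm(increments="0 -0.8 0.7 0; 0 -1.6 1.4 0; 0 -2.3 2 0; 0 -3 2.7 0; 0 -3 2.7 0")

```text
time: 33.78
ee_pos: [522.9, -29.8, 273.1]
tcp_rot: [0.001, 0.624, 0.781, 0.001]
force: [4.6, 1.6, 2.4]
opening: 17.1
grip_force: 2.3
```

```bash
python3 st.py|tail -3; python3 f.py
```

```text
angle(tool) 0.809 R 230.9
lid cam 0.834 F chest [ 5.2  -0.19  2.58]
arc force (up +) 5.58 radial out -1.58
ang 0.8091 R 230.9 F [ 5.2 -0.2  2.6] T [-0.044 -0.737  0.005] arc 5.5 rad -1.7 grip 2.3427430540323257 tilt [ 2.e-03  1.e-04 -1.e+00]
```

The moment reading gives a lever of 0.14 m with no clamp, so the earlier forces were real and the ball sits slightly off-centre on the flare. Geometry puts it about 1 mm to the handle side, so the rod is a hair too high. I'll raise the lid, nudge the rod down a little and retry.

```bash
python3 - <<'E'
import numpy as np
t0=.809
print("; ".join(f"0 {-235*(np.cos(t)-np.cos(t0)):.1f} {235*(np.sin(t0)-np.sin(t)):.1f} 0" for t in np.linspace(t0,1.225,11)[1:]))
E
```

```text
0 7.2 -6.6 0; 0 14.7 -12.9 0; 0 22.4 -18.9 0; 0 30.4 -24.5 0; 0 38.6 -29.8 0; 0 47.0 -34.8 0; 0 55.6 -39.4 0; 0 64.5 -43.7 0; 0 73.4 -47.5 0; 0 82.5 -51.0 0
```

Request:
jog_arm(increments="0 7.2 -6.6 0; 0 14.7 -12.9 0; 0 22.4 -18.9 0; 0 30.4 -24.5 0; 0 38.6 -29.8 0; 0 47 -34.8 0; 0 55.6 -39.4 0; 0 64.5 -43.7 0; 0 73.4 -47.5 0; 0 82.5 -51 0")

```text
time: 35.08
ee_pos: [603.5, -11.5, 323.7]
tcp_rot: [-0.0, 0.624, 0.781, -0.0]
force: [-3.3, -0.1, 2.4]
opening: 17.0
grip_force: 1.6
```

Request:
jog_arm(increments="0 0 0 0; 0 0 0 0; 0 0 -15 0; 0 0 -50 0; -10 -20 -75 0.17; -40 -50 -75 0.34; -70 -70 -75 0.52; -100 -80 -75 0.7; -130 -80 -75 0.87; -160 -80 -75 1.05", grip=-0.15)

```text
time: 36.33
ee_pos: [559.9, -186.3, 400.2]
tcp_rot: [0.001, 0.933, 0.361, 0.001]
force: [0.6, 0.4, -0.3]
opening: 35.9
grip_force: 0.0
```

```bash
python3 st.py
```

```text
[ -64.6 -161.9  400.2] [ 0.6  0.4 -0.3] 35.8741289122812 0.504 [-0.38  0.15  0.91  0.    2.08  0.45]
angle(tool) 1.074 R 334.7
lid cam 1.225 F chest [-1.54 -0.96 -1.3 ]
arc force (up +) -1.89 radial out -0.7
```

Request:
jog_arm(increments="4 6 30 0.17; 8 12 60 0.34; 11.5 17.7 100 0.504; 11.5 17.7 140 0.504; 11.5 17.7 170 0.504; 11.5 17.7 185 0.504; 11.5 17.7 185 0.504", grip=-1)

```text
time: 37.25
ee_pos: [580.4, -190.5, 213.4]
tcp_rot: [-0.0, 0.993, 0.12, -0.0]
force: [0.1, 0.2, 0.6]
opening: -0.1
grip_force: 0.0
```

```bash
sed -i 's/^dk=.*/dk=(C.max(1)<60)\&(abs(L[:,1]+172)<12)\&(L[:,2]>165)\&(L[:,2]<205)\&(abs(L[:,0]+10)<10)/' rodfit.py; cat >> rodfit.py <<'E'
from scipy.optimize import least_squares
P=L[dk];f=least_squares(lambda q:np.linalg.norm(P-q,axis=1)-6,P.mean(0)-[0,0,4],loss='soft_l1').x
print("ball",f.round(1),np.arctan2(f[2]-85,f[0]+93.5).round(4),np.hypot(f[2]-85,f[0]+93.5).round(1))
E
python3 rodfit.py
```

```text
236 -36.145880575642636 -16.22416158663315 [  0.94470692 195.01651175] angle 0.7569732167870489 perp offset at pivot 15.764243323254753
foot 533 [ -10.2 -172.2  185.1]
[ -45.2 -171.   214.8] [-0.1 -0.3  0.9] 0.010656085626545941
ball [ -11.5 -172.3  181. ] 0.8636 126.3
```

Request:
jog_arm(increments="0 0 10 0; 0 0 20 0; 0 0 26 0; 0 0 27 0; 0 0 28 0; 0 0 29 0; 0 0 30 0; 0 0 30 0")

```text
time: 38.3
ee_pos: [580.6, -190.6, 183.6]
tcp_rot: [-0.0, 0.993, 0.12, 0.0]
force: [-0.1, -0.4, -0.4]
opening: 0.3
grip_force: 0.0
```

```bash
python3 rodfit.py|tail -2
```

```text
[ -45.4 -170.9  183.6] [ 0.5 -0.5  0.3] 0.03163233083393117
ball [ -11.4 -172.2  180.9] 0.8627 126.3
```

No contact yet; I'll keep lowering.

Request:
jog_arm(increments="0 0 1 0; 0 0 2 0; 0 0 3 0; 0 0 3 0")

```text
time: 38.85
ee_pos: [580.6, -190.6, 180.6]
tcp_rot: [0.0, 0.993, 0.12, 0.0]
force: [-0.7, -0.5, 0.6]
opening: -0.2
grip_force: 0.4
```

```bash
python3 rodfit.py|tail -2
```

```text
[ -45.5 -170.9  180.6] [-0.3  0.5 -0.1] -0.21149070090128186
ball [ -10.3 -172.2  180. ] 0.8516 126.3
```

Request:
jog_arm(increments="0 0 -55 0; 0 0 -115 0; -20 -10 -175 -0.17; -30 -40 -222 -0.34; -30 -70 -222 -0.52; -30 -100 -222 -0.7; -20 -130 -222 -0.87; 0 -155 -222 -1.05; 30 -170 -222 -1.22; 55 -171 -222 -1.4", grip=-0.15)

```text
time: 40.15
ee_pos: [594.0, -9.9, 402.7]
tcp_rot: [0.0, 0.679, 0.734, 0.0]
force: [0.2, 0.2, -0.7]
opening: 36.2
grip_force: 0.0
```

```bash
python3 st.py
```

```text
[  9.5   1.8 402.7] [ 0.2  0.2 -0.7] 36.231490704556464 1.413 [-0.07  0.16  0.89  0.    2.09 -0.15]
angle(tool) 1.29 R 308.8
lid cam 1.226 F chest [ 0.6   0.29 -1.83]
arc force (up +) -0.05 radial out -1.93
```

Request:
jog_arm(increments="-1 6.2 10 -0.158; -1 6.2 30 -0.158; -1 6.2 60 -0.158; -1 6.2 80 -0.158; -1 6.2 81 -0.158")

```text
time: 40.83
ee_pos: [599.0, -12.1, 319.4]
tcp_rot: [-0.002, 0.623, 0.782, -0.001]
force: [-0.0, 0.3, 0.6]
opening: 36.4
grip_force: 0.0
```

```bash
python3 st.py|head -1; python3 - <<'E'
import numpy as np
t0=1.22
print("; ".join(f"0 {-235*(np.cos(t)-np.cos(t0)):.1f} {235*(np.sin(t0)-np.sin(t)):.1f} 0" for t in np.linspace(t0,.865,11)[1:]))
E
```

```text
[ 13.8  -1.5 319.4] [-0.   0.3  0.6] 36.40855951952699 1.562 [-0.08  0.12  1.09  0.    1.94 -0.3 ]
0 -7.8 3.0 0; 0 -15.5 6.3 0; 0 -23.0 9.8 0; 0 -30.4 13.7 0; 0 -37.7 17.7 0; 0 -44.8 22.1 0; 0 -51.8 26.6 0; 0 -58.6 31.5 0; 0 -65.2 36.5 0; 0 -71.7 41.8 0
```

Request:
jog_arm(increments="0 0 0 0; 0 0 0 0; 0 0 0 0; 0 0 0 0", grip=-0.6, grip_force=20)

```text
time: 41.38
ee_pos: [599.7, -12.0, 321.8]
tcp_rot: [0.0, 0.622, 0.783, 0.0]
force: [0.1, 0.3, -1.1]
opening: 17.2
grip_force: 0.0
```

Request:
jog_arm(increments="0 -7.8 2 0; 0 -15.5 5 0; 0 -23 9 0; 0 -30.4 12.7 0; 0 -37.7 16.7 0; 0 -44.8 21 0; 0 -51.8 25.6 0; 0 -58.6 30.5 0; 0 -65.2 35.5 0; 0 -71.7 40.8 0")

```text
time: 42.62
ee_pos: [529.4, -28.2, 280.4]
tcp_rot: [-0.0, 0.622, 0.783, -0.0]
force: [-0.8, 0.0, -0.4]
opening: 17.4
grip_force: 0.1
```

Request:
jog_arm(increments="0 -1.3 1.1 0; 0 -2.5 2.2 0; 0 -3.8 3.3 0; 0 -5 4.4 0; 0 -6.2 5.6 0; 0 -7.4 6.8 0; 0 -8.6 7.9 0; 0 -9.2 8.5 0; 0 -9.2 8.5 0")

```text
time: 43.75
ee_pos: [521.3, -30.1, 272.7]
tcp_rot: [0.001, 0.622, 0.783, 0.001]
force: [3.6, 1.1, 2.7]
opening: 16.9
grip_force: 2.1
```

```bash
python3 st.py|tail -3; python3 f.py
```

```text
angle(tool) 0.803 R 231.7
lid cam 0.827 F chest [3.8  0.1  1.72]
arc force (up +) 3.96 radial out -1.31
ang 0.8025 R 231.7 F [3.8 0.1 1.7] T [-0.069 -0.613 -0.011] arc 3.9 rad -1.4 grip 2.1641331911087036 tilt [ 1.4e-03  1.0e-04 -1.0e+00]
```

Request:
jog_arm(increments="0 -0.7 0.7 0; 0 -1.4 1.4 0; 0 -2 2 0; 0 -2 2 0")

```text
time: 44.3
ee_pos: [519.0, -30.6, 270.5]
tcp_rot: [0.0, 0.622, 0.783, 0.0]
force: [3.8, 0.7, 3.2]
opening: 17.4
grip_force: 2.1
```

```bash
python3 st.py|tail -3; python3 f.py
```

```text
angle(tool) 0.789 R 231.8
lid cam 0.81 F chest [ 4.61 -0.22  3.27]
arc force (up +) 5.6 radial out -0.81
ang 0.7888 R 231.8 F [ 4.6 -0.2  3.3] T [-0.028 -0.693  0.055] arc 5.6 rad -0.9 grip 2.1470392495393753 tilt [ 4.e-04 -0.e+00 -1.e+00]
```

The lid is going in now, at 0.81 with 5.6 N. I'll keep pressing gently.

Request:
jog_arm(increments="0 -0.7 0.7 0; 0 -1.4 1.4 0; 0 -2 2 0; 0 -2 2 0")

```text
time: 44.85
ee_pos: [516.9, -31.1, 268.2]
tcp_rot: [-0.0, 0.622, 0.783, -0.0]
force: [3.0, -0.2, 2.2]
opening: 16.9
grip_force: 2.0
```

```bash
python3 st.py|tail -3
```

```text
angle(tool) 0.776 R 231.7
lid cam 0.8 F chest [3.51 0.79 2.33]
arc force (up +) 4.14 radial out -0.77
```

Request:
jog_arm(increments="0 -0.7 0.7 0; 0 -1.4 1.4 0; 0 -2 2 0; 0 -2 2 0")

```text
time: 45.4
ee_pos: [514.6, -31.6, 265.9]
tcp_rot: [-0.0, 0.623, 0.783, -0.0]
force: [3.2, 0.4, 1.4]
opening: 17.2
grip_force: 1.2
```

```bash
python3 st.py|tail -3
```

```text
angle(tool) 0.761 R 231.7
lid cam 0.785 F chest [2.43 0.1  1.74]
arc force (up +) 2.95 radial out -0.49
```

Request:
jog_arm(increments="0 -0.7 0.7 0; 0 -1.4 1.5 0; 0 -2 2.1 0; 0 -2.6 2.8 0; 0 -2.6 2.8 0")

```text
time: 46.08
ee_pos: [512.1, -32.2, 263.2]
tcp_rot: [-0.0, 0.623, 0.783, -0.0]
force: [1.0, -1.3, 0.0]
opening: 17.4
grip_force: 0.5
```

```bash
python3 st.py|tail -3
```

```text
angle(tool) 0.745 R 231.8
lid cam 0.77 F chest [1.22 1.33 0.36]
arc force (up +) 1.1 radial out -0.62
```

Request:
jog_arm(increments="0 -0.7 0.7 0; 0 -1.4 1.5 0; 0 -2 2.1 0; 0 -2.6 2.8 0; 0 -2.6 2.8 0")

```text
time: 46.75
ee_pos: [509.7, -32.7, 260.4]
tcp_rot: [-0.0, 0.622, 0.783, -0.0]
force: [-0.0, -1.7, 0.5]
opening: 16.7
grip_force: 0.0
```

```bash
python3 st.py|tail -3
```

```text
angle(tool) 0.729 R 231.8
lid cam 0.754 F chest [-0.87  0.2   0.09]
arc force (up +) -0.52 radial out 0.7
```

Request:
jog_arm(increments="0 -0.7 0.7 0; 0 -1.4 1.5 0; 0 -2 2.2 0; 0 -2.6 2.9 0; 0 -2.6 2.9 0")

```text
time: 47.42
ee_pos: [507.3, -33.3, 257.7]
tcp_rot: [-0.0, 0.622, 0.783, -0.0]
force: [0.6, 0.3, -0.3]
opening: 17.5
grip_force: 0.0
```

```bash
python3 st.py|tail -3
```

```text
angle(tool) 0.713 R 231.8
lid cam 0.722 F chest [-0.33  0.57  0.36]
arc force (up +) 0.05 radial out 0.49
```

Request:
jog_arm(increments="0 -0.6 0.7 0; 0 -1.1 1.3 0; 0 -1.1 1.3 0")

```text
time: 47.85
ee_pos: [506.3, -33.5, 256.4]
tcp_rot: [-0.0, 0.622, 0.783, -0.0]
force: [0.2, -0.0, 0.1]
opening: 17.0
grip_force: 0.0
```

```bash
python3 st.py|tail -3
```

```text
angle(tool) 0.706 R 231.8
lid cam 0.723 F chest [-0.24 -0.71  0.74]
arc force (up +) 0.4 radial out 0.68
```

Snapped in: the lid dropped to 0.722 and stays. Now I'll press home.

Request:
jog_arm(increments="0 -0.7 0.7 0; 0 -1.3 1.5 0; 0 -2 2.3 0; 0 -2 2.3 0")

```text
time: 48.4
ee_pos: [504.6, -33.9, 254.3]
tcp_rot: [0.0, 0.622, 0.783, 0.0]
force: [1.0, -0.0, -0.1]
opening: 17.2
grip_force: 1.0
```

```bash
python3 f.py
```

```text
ang 0.6945 R 231.7 F [ 1.  -0.2 -0.1] T [-0.06  -0.337  0.029] arc 0.6 rad -0.8 grip 0.9651656448841095 tilt [ 9.e-04  1.e-04 -1.e+00]
```

Request:
jog_arm(increments="0 -0.6 0.6 0; 0 -1.1 1.3 0; 0 -1.1 1.3 0")

```text
time: 48.78
ee_pos: [504.1, -34.0, 253.8]
tcp_rot: [0.001, 0.622, 0.783, 0.001]
force: [5.4, 1.1, 4.3]
opening: 17.6
grip_force: 2.8
```

```bash
python3 f.py
```

```text
ang 0.6914 R 231.8 F [ 5.5 -0.2  4.3] T [-0.01  -0.837 -0.023] arc 6.8 rad -1.5 grip 2.8087060153484344 tilt [ 3.3e-03  2.0e-04 -1.0e+00]
```

Request:
jog_arm(increments="0 -0.4 0.4 0; 0 -0.7 0.8 0; 0 -0.7 0.8 0; 0 -0.7 0.8 0")

```text
time: 49.28
ee_pos: [504.0, -34.1, 253.6]
tcp_rot: [0.002, 0.622, 0.783, 0.002]
force: [7.4, 1.7, 5.7]
opening: 17.0
grip_force: 3.7
```

```bash
python3 f.py
```

```text
ang 0.6905 R 231.8 F [ 7.6 -0.   5.7] T [-0.016 -1.09   0.007] arc 9.2 rad -2.3 grip 3.7255894392728806 tilt [ 5.4e-03  2.0e-04 -1.0e+00]
```

Request:
jog_arm(increments="0 -0.4 0.5 0; 0 -0.4 0.5 0; 0 -0.4 0.5 0; 0 -0.4 0.5 0; 0 -0.4 0.5 0; 0 -0.4 0.5 0; 0 -0.4 0.5 0")

```text
time: 50.15
ee_pos: [503.9, -34.2, 253.5]
tcp_rot: [0.002, 0.622, 0.783, 0.002]
force: [9.1, 2.7, 5.4]
opening: 17.4
grip_force: 4.2
```

```bash
python3 f.py
```

```text
ang 0.6897 R 231.8 F [9.5 0.6 5.4] T [ 0.014 -1.262  0.061] arc 10.2 rad -3.9 grip 4.2011913657188416 tilt [ 6.5e-03  2.0e-04 -1.0e+00]
```

Held at about 10 N. Now relax, open and withdraw upward.

Request:
jog_arm(increments="0 1 -1 0; 0 2 -2 0; 0 3 -3.2 0; 0 4 -4 0; 0 4 -4 0")

```text
time: 50.78
ee_pos: [505.9, -33.7, 255.1]
tcp_rot: [-0.001, 0.623, 0.783, -0.0]
force: [-0.2, -0.3, 0.7]
opening: 16.8
grip_force: 0.0
```

Request:
jog_arm(increments="0 0 0 0; 0 0 0 0; 0 0 0 0; 0 0 -10 0; 0 0 -30 0; 0 0 -60 0; 0 0 -100 0; 0 0 -100 0", grip=-0.15)

```text
time: 51.78
ee_pos: [506.6, -33.6, 360.5]
tcp_rot: [0.003, 0.622, 0.783, 0.002]
force: [0.7, -0.7, -0.5]
opening: 36.1
grip_force: 0.0
```

```bash
python3 st.py; python3 - <<'E'
from rig import r
from h import *
c=r.camera("scene")
for th in ("amber_jar","beaker","wash_bottle"):
    for d in r.trace(c,th)[:1]:
        W,_=world(c,d["pixels"]);print(th,np.median(W,0).round(1))
E
```

```text
[-81.   -1.1 360.5] [ 0.7 -0.7 -0.5] 36.13573253514819 1.564 [-0.13 -0.12  1.25  0.    2.   -0.36]
angle(tool) 0.966 R 309.4
lid cam 0.721 F chest [-0.6  -0.93 -0.15]
arc force (up +) -0.51 radial out 0.35
amber_jar [ 735.9 -267.    73. ]
beaker [ 571.1 -331.2   46.2]
wash_bottle [605.5 226.8  82.5]
```

The lid stands at 0.721, the arm is clear, and the bottles and beaker have not moved.

```bash
python3 -c "
from rig import r
print(r.finish_job())"
```

```text
the job is handed in; nothing more can be done
None
```

Job handed in at about 52 s: the lid stands propped on the rod at about 0.72 rad, with the ball snapped home and about 10 N held at the handle, the gripper clear, and the bottles and beaker where they were; my first try wedged the ball on the hole's flare and briefly reached about 17 N at the handle, right at the jam limit, and the hand-in returned no verdict.

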